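Find the rotor's heavy side and hold it down

TASK

Slide the cover of the balancing stand fully open. Then turn the rotor by its cross bars to find out by feel which side of it is heavy (nothing on it shows that), and turn that heavy side straight down. Finish holding the rotor still there, one of its bars gripped between the fingers, and leave the other things on the bench alone.

Things in the scene. Friction and masses are not known exactly. Their poses are not given: they have to be found in the camera images.
- stand: Balancing stand fixed to the bench, a grey and aluminium box 200 (x) x 260 (y) x 158 mm high. Origin at the centre of its underside, z up. Its -y half is an open-topped pit with the rotor (inside 180 mm in x, 118 mm in y, from y = -122 to -3 mm); its +y half is a closed drive box. Two rails, 10 mm wide, run along y on the top edges x = +-95 mm, upper face at z = 158 mm.
- cover (a joint): Flat steel cover 200 x 128 x 6 mm that slides along the stand's +y on the rails: 0 m when it is shut over the pit, 0.128 m (end stop) when it lies over the drive box and the pit is wholly open. It starts shut or nearly so (up to 30 mm). It drags with about 2.5 N and stays where it is left.
- cover_grip (a point): Centre of the upright black fin on the middle of the cover: 14 mm thick (stand's x), 50 mm long (stand's y), 28 mm high, standing on the cover's upper face; the point is half-way up it, and its top is 14 mm above the point. Axes as the stand's.
- rotor_axle (a point): Centre of the rotor, in the middle of the pit, 88 mm above the bench. Axes are the stand's (they do not turn); the axle runs along y. Rotor: two flanges of radius 66 mm, outer faces 82 mm apart; between them a drum of radius 30 mm and six identical steel bars along y, 10 mm thick, 72 mm long, evenly spaced, centres 56 mm from the axle. Pinch a bar near the top from above, across x.
- drum_center (a point): Centre of the rotor's closed dark drum (same point, turning with the rotor). A weight (0.5 to 0.7 kg, 18 mm off the axle) is fixed in it unseen, at a new angle to all marks and axes in every run. The bearing drags: let go, the rotor stays put while its heavy side is within some 20 to 30 degrees (equal on both sides) of straight down or up; from elsewhere that side sinks, in about 2 s, and stops as far short of straight down.
- rotor (a joint): Turn of the rotor in rad. At 0 the bar with a dark collar at each end (a mere index mark) is straight up; as it grows the upper bars go to the stand's +x: bars stand at joint + k*pi/3 from straight up. Turning it takes up to 3 N at a bar.
- basket: Bystander: open white plastic tray of fittings, 130 x 190 x 50 mm, origin under its centre.
- adapter: Bystander: turned steel pipe fitting, 32 mm thick, 70 mm high, standing; origin under its centre.
- wash_bottle: Bystander: green bottle 60 mm thick, 150 mm high, standing; origin under its centre.
- screwdriver: Bystander: screwdriver lying flat on the bench.

How it is judged:
By the outcome, as a careful person would: the job done as asked, in the order asked, and still so for the second after the job is handed in, while the arm keeps its last pose, push and grip.
It also fails if it takes over 58 s, if anything falls off the work surface, if the arm or the gripper's body presses on something with over 40 N, if the wrist force passes 120 N, or if a joint passes its speed limit or range.

ROBOT

A 7-joint arm with a two-finger parallel gripper is mounted at the origin on the work surface. World frame = base frame: x ahead of the robot, y to its left, z up, the work surface at z = 0. Lengths are in m, angles in rad, forces in N, time in s.
With the tool pointing down it reaches from about 0.35 to 0.9 m from the base axis. Payload 8.1 kg.
Tool frame: the origin (TCP) lies on the centre line of the jaws, within the pads' length; the fingertips stand 19 mm ahead of it and the grasp point (between the pads) is the TCP (arm.tip_reach is the distance from the TCP to the fingertips, in m); z points along the fingers, y is the line along which they close (so a half turn about z gives the same grasp; the last joint's range is limited). The gripper opens to 92 mm and grips with 3 to 60 N. Pads are 19 mm wide; open, the fingers measure 130 mm over their backs; the gripper's body (75 mm by 190 mm) begins 47 mm behind the grasp point.
Start: joints at [-1.274, 0.434, 0.025, 1.573, -0.012, 1.134, -0.075], TCP at [0.243, 0.576, 0.246] pointing down, gripper open.
Joint ranges: [-2.62, 2.62], [-0.44, 2.09], [-1.27, 1.32], [0.08, 2.57], [-1.32, 4.46], [0.12, 2], [-2.74, 2.74]. Speed limits (rad/s): [2.22, 2.22, 3.01, 3.01, 3.14, 3.14, 3.14].

INTERFACE

Orientations are given as a rotation vector (axis times angle).
In Python, from cell import arm gives the robot as it stands.
- The arm moves only by the tool arm_command, never from a script. Its argument "targets" is a list that holds one entry, the list of rows, each a list of 6 numbers: the shift along the tool's x, y, z in m, then the turn, a rotation vector about the tool's x, y, z in rad. A call has 1 to 10 rows; each row shifts and turns the commanded pose from where the row before left it, along the tool's axes as they then stand; what a row does not reach is not made up. A row lasts 1/8 s, in which the tool goes at most 62.5 mm and 10.7 degrees, less where a joint would pass 70% of its speed; a pose out of reach is approached as far as the arm can. A call with a gripper value outside its range is refused whole. "jaw" is the finger opening in m, from 0 to 0.0918, set as the call begins (left out, the last holds). The fingers move at their own pace and stop on an object; "newtons" is the grip in N (left out, the last holds). Time passes only in rows, so rows that do not move let the fingers close. It gives the time, the measured TCP pose, the force, the opening and the grip force at its end, in the units of the state.
- arm.observe(): the state, without advancing time (a new reading comes with each control period).
- arm.get_image(name): name is "side" or "top"; returns a dict with "pixels" (384x512x3 uint8, red, green, blue), "z_map" (384x512 float32, m along the optical axis (not along the pixel's ray), 0 where there is no reading), "fx", "fy", "cx", "cy" (pixels), "xyz" and "rotation" of the camera in the world. Camera axes: x right, y down, z forward; pixel columns grow to the right and rows downward; lengths in m; the calibration is good to about 2 mm. A picture is of the moment at which its call begins.
- arm.sign_off(): hands the job in; it is judged then, once.
The state is a dict: "clock": time; "joints": joint angles; "dq": joint speeds; "joint_efforts": joint torques, N m; "position": TCP position; "ee_rot": TCP orientation; "force": force on the tool from outside, world axes, zero at the start; "ft_torque": the same for the moment, N m; "width": opening from 0.0 (shut) to 1.0 (fully open); "gripper_force": force on a finger pad.
Only numpy, scipy, OpenCV 4.12 (cv2) and the standard library are available. Lean on these libraries where they do the work, as an engineer would, in place of code of your own. Each camera call takes 0.05 s, during which the arm holds its last target. There are 200 camera calls.

## Working session

There is one attempt and no reset: what is moved stays moved. The work goes in short steps, Python scripts to look and compute and a tool call to move; the robot and the scene stay as the last step left them, time stands still between calls to the robot, and variables do not carry over. Pictures are saved under pics/ and viewed, at most 10 in all, crops included, and the job is handed in when it is done.

Besides the shell and the picture viewer there is one more tool, called after "Request:" by a JSON object that holds its "api" and its "payload". arm_command: Moves the arm, as the interface text tells. Its arguments: {"type":"object","properties":{"targets":{"type":"array","items":{"type":"array","items":{"type":"array","items":{"type":"number"}}}},"jaw":{"type":"number"},"newtons":{"type":"number"}},"required":["targets"]}

```bash
mkdir -p pics; ls; python3 - <<'E'
from cell import arm
import cv2,numpy as np
for n in("top","side"):
    i=arm.get_image(n); cv2.imwrite(f"pics/{n}0.png",i["pixels"][:,:,::-1]); np.savez(f"{n}0.npz",**i)
    print(n,i["fx"],i["cx"],i["cy"],i["xyz"],np.round(i["rotation"],3).tolist())
s=arm.observe();print(s)
E
```

```text
pics
top 463.8977988864758 256.77120384309984 192.1585772477166 [ 0.21582697 -0.01491142  1.62509177] [-2.13, 2.098, -0.189]
side 409.79692525124307 259.6272559547184 191.91276679895196 [ 0.21550084 -0.86554071  0.75810847] [-2.158, 0.379, -0.172]
{'clock': 0.1, 'joints': array([-1.27360385,  0.43513807,  0.02496778,  1.57401782, -0.01156786,
        1.13404631, -0.07510625]), 'dq': array([-8.39641769e-05, -3.04970526e-03,  8.81049370e-04, -1.09666111e-03,
       -1.08841339e-03, -1.00227006e-05, -1.93543356e-04]), 'joint_efforts': array([ 4.00893943e-03, -6.69123673e+01,  9.88445878e-01, -3.15147865e+01,
       -6.04044646e-02,  3.73664685e-02,  2.69896907e-05]), 'position': array([0.24314461, 0.57527149, 0.24502834]), 'ee_rot': array([-6.23879527e-01, -3.07888523e+00,  2.29195196e-03]), 'force': array([ 0.65356869, -0.37620197, -0.66880281]), 'ft_torque': array([-0.0179643 , -0.02896169,  0.03444516]), 'gripper_force': 0.0, 'width': 1.0018567840417671}
```

View pics/top0.png

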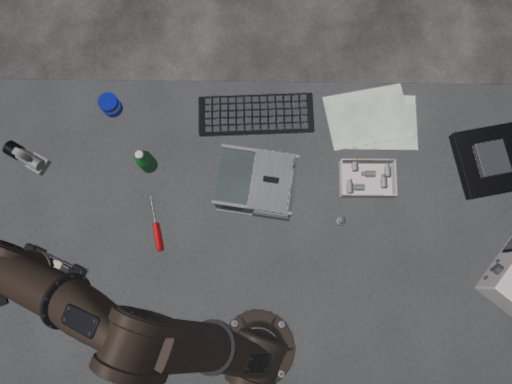

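View pics/side0.png

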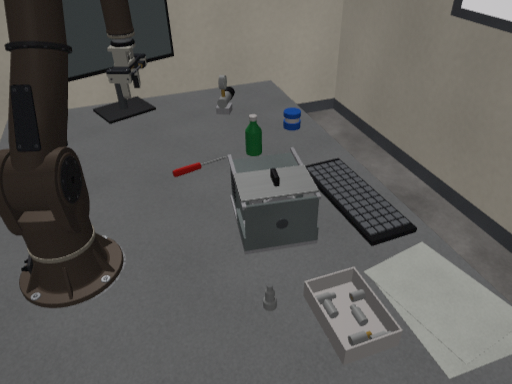

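The top view shows the stand, with the light cover (centre about 262,180) nearly shut over its right half and the black fin at (271,180). The drive box is to the left, so stand +y is roughly world +y. In the side view the fin is at (275,177). The basket and adapter stand well to the -y side, and the bottle is off to +y.

```bash
cat > h.py <<'E'
import numpy as np,cv2
from scipy.spatial.transform import Rotation as R
def cloud(i):
    z=i["z_map"];v,u=np.mgrid[:z.shape[0],:z.shape[1]]
    p=np.stack([(u-i["cx"])/i["fx"]*z,(v-i["cy"])/i["fy"]*z,z],-1)
    return p@R.from_rotvec(np.array(i["rotation"])).as_matrix().T+np.array(i["xyz"]) if np.size(i["rotation"])==3 else p@np.array(i["rotation"]).T+np.array(i["xyz"])
E
python3 - <<'E'
from h import *
i=dict(np.load("top0.npz"));P=cloud(i);px=i["pixels"].astype(int)
print("bench z",np.median(P[270:300,330:400,2]))
roi=np.zeros(P.shape[:2],bool);roi[130:235,200:310]=1
def rect(m,n):
    q=(P[m][:,:2]*1000).astype(np.float32);r=cv2.minAreaRect(q);print(n,m.sum(),np.round(r[0]),np.round(r[1]),round(r[2],2),"z",np.round(np.percentile(P[m][:,2],[5,50,95]),3))
z=P[...,2]
print(np.histogram(z[roi],bins=np.arange(0,.21,.01)))
rect(roi&(z>.12)&(z<.18),"stand top")
rect(roi&(z>.161)&(z<.172),"cover")
rect(roi&(z>.18),"fin z")
rect(roi&(px.sum(2)<110)&(z>.15),"fin dark")
for y in (150,160,170,180,190,200):print(np.round(z[y,212:302:4]*1000).astype(int))
E
```

```text
bench z -0.0009192289687142141
(array([2896,  460,  200,   36,   28,  111,   51,   25,   21,   27,   23,
         16,    9,  525, 1293,  648, 2051,   74,   32,   46]), array([0.  , 0.01, 0.02, 0.03, 0.04, 0.05, 0.06, 0.07, 0.08, 0.09, 0.1 ,
       0.11, 0.12, 0.13, 0.14, 0.15, 0.16, 0.17, 0.18, 0.19, 0.2 ]))
stand top 4600 [546.  14.] [259. 202.] 82.31 z [0.138 0.159 0.168]
cover 1898 [546.  14.] [256. 201.] 81.41 z [0.161 0.165 0.169]
fin z 131 [382. -37.] [333.  48.] 0.66 z [0.184 0.194 1.625]Traceback (most recent call last):
  File "<stdin>", line 12, in <module>
  File "<stdin>", line 6, in rect
    return _quantile_unchecked(
        a, q, axis, out, overwrite_input, method, keepdims, weights)
    return _ureduce(a,
                    func=_quantile_ureduce_func,
    ...<5 lines>...
                    overwrite_input=overwrite_input,
                    method=method)
    r = func(a, **kwargs)
    result = _quantile(arr,
                       quantiles=q,
    ...<2 lines>...
                       out=out,
                       weights=wgt)
    slices_having_nans = np.isnan(arr[-1, ...])
                                  ~~~^^^^^^^^^
IndexError: index -1 is out of bounds for axis 0 with size 0
```

```bash
python3 - <<'E'
from h import *
i=dict(np.load("top0.npz"));P=cloud(i);px=i["pixels"].astype(int)
z=P[...,2];roi=np.zeros(z.shape,bool);roi[165:195,255:290]=1
m=roi&(z>.176)&(z<.21)
q=(P[m]*1000);r=cv2.minAreaRect(q[:,:2].astype(np.float32));print(m.sum(),r,q.mean(0))
t=np.radians(-8);X=np.array([np.cos(t),np.sin(t)]);Y=np.array([-np.sin(t),np.cos(t)])
d=P[...,:2]*1000-[546,14];a=d@X;b=d@Y
roi2=np.zeros(z.shape,bool);roi2[130:235,200:310]=1
s=roi2&(z>.12)&(z<.18)
# edges: extreme percentile fits
for name,c,o in(("a",a,b),("b",b,a)):
    for sg in(1,-1):
        pts=[]
        for lo in range(-80,80,10):
            k=s&(o>lo)&(o<lo+10)
            if k.sum()>8: pts.append((lo+5,sg*np.max(sg*c[k])))
        pts=np.array(pts);f=np.polyfit(pts[:,0],pts[:,1],1);print(name,sg,np.degrees(f[0]),f[1],np.std(pts[:,1]-np.polyval(f,pts[:,0])))
c=roi2&(z>.161)&(z<.175)&(abs(a)<80);print("cover b range",np.percentile(b[c],[1,3,50,97,99]))
print("fin a,b", a[m].mean(),b[m].mean(),np.percentile(b[m],[2,98]),np.percentile(a[m],[2,98]))
s=__import__("cell").arm.observe();Rm=R.from_rotvec(s["ee_rot"]).as_matrix();print(Rm.round(4))
E
```

```text
80 ((539.1060791015625, -34.459869384765625), (49.145755767822266, 15.35354995727539), 80.68726348876953) [538.01439925 -34.13611488 189.96766219]
a 1 -0.09777060257642567 98.93644208317477 0.8450434311579309
a -1 -0.017873981563421855 -100.36325418250917 0.45564563234712285
b 1 0.26595550362751397 127.93061343625581 0.8371384701288392
b -1 0.07525596713452946 -129.2029894463121 0.7630446772730411
cover b range [-112.34064534 -109.83387304  -47.65864774   11.34962392   13.64783505]
fin a,b -1.2086330582026241 -48.77903834099255 [-72.77806995 -25.39268676] [-7.53160874  6.72961775]
[[-9.211e-01  3.893e-01 -4.000e-04]
 [ 3.893e-01  9.211e-01 -1.400e-03]
 [-2.000e-04 -1.500e-03 -1.000e+00]]
```

Stand: centre at (545, 13) mm, yaw -8°. The fin is at (539, -34) mm with its top at about 192 mm, so the cover is about 15 mm open. These agree with the sizes given.

Request:
{"api": "arm_command", "payload": {"targets": [[[-0.045, -0.0395, 0, 0, 0, 0.131], [-0.05, -0.033, 0, 0, 0, 0.131], [-0.054, -0.0265, 0, 0, 0, 0.131], [-0.057, -0.019, 0, 0, 0, 0.131], [-0.059, -0.012, 0, 0, 0, 0.131], [-0.06, -0.004, 0, 0, 0, 0.131], [-0.06, 0.004, 0, 0, 0, 0.131], [-0.059, 0.012, 0, 0, 0, 0.131], [-0.057, 0.019, 0, 0, 0, 0.131], [-0.054, 0.0265, 0, 0, 0, 0.131]]], "jaw": 0.05}}

```text
clock: 1.35
position: [0.5056, 0.0332, 0.2457]
ee_rot: [-2.374, -2.057, -0.0]
force: [-0.1, 1.4, -0.5]
width: 0.546
gripper_force: 0.0
```

```bash
cat >> h.py <<'E'
C=np.array([.5453,.0134]);YAW=-8.0
def todo(s,sx,sy,z):
    "tool-frame shift and turn to stand-frame point (m), tool y along stand +x, pointing down"
    t=np.radians(YAW);c,n=np.cos(t),np.sin(t)
    Rt=np.array([[-n,c,0],[c,n,0],[0,0,-1.]])   # cols: x=-... 
    Rt=np.column_stack([[-n,c,0],[c,n,0],[0,0,-1.]])
    p=np.array([*(C+sx*np.array([c,n])+sy*np.array([-n,c])),z])
    M=R.from_rotvec(s["ee_rot"]).as_matrix()
    print("shift",np.round(M.T@(p-s["position"]),4),"turn",np.round(R.from_matrix(M.T@Rt).as_rotvec(),4))
def stand(p):
    t=np.radians(YAW);d=np.asarray(p)[...,:2]-C
    return np.stack([d@[np.cos(t),np.sin(t)],d@[-np.sin(t),np.cos(t)],np.asarray(p)[...,2]],-1)
E
python3 -c "
from h import *;from cell import arm
s=arm.observe();print(s['clock'],s['position'],stand(s['position']));todo(s,0,-.048,.178)"
```

```text
1.35 [0.50562241 0.03316623 0.24572886] [-0.04204238  0.01405182  0.24572886]
shift [-0.0619  0.0422  0.0677] turn [ 0.     -0.0003 -0.0034]
```

Request:
{"api": "arm_command", "payload": {"targets": [[[-0.031, 0.021, 0.0, 0, 0, -0.003], [-0.031, 0.021, 0.0, 0, 0, 0], [0, 0, 0.03, 0, 0, 0], [0, 0, 0.028, 0, 0, 0], [0, 0, 0, 0, 0, 0]]]}}

```text
clock: 1.98
position: [0.5371, -0.0323, 0.1861]
ee_rot: [-2.366, -2.064, 0.005]
force: [0.4, 0.3, 0.4]
width: 0.544
gripper_force: 0.0
```

Request:
{"api": "arm_command", "payload": {"targets": [[[0, 0, 0, 0, 0, 0], [0, 0, 0, 0, 0, 0], [0, 0, 0, 0, 0, 0]]], "jaw": 0.0, "newtons": 20}}

```text
clock: 2.35
position: [0.5387, -0.0322, 0.1885]
ee_rot: [2.367, 2.065, 0.002]
force: [0.4, 0.4, -0.3]
width: 0.263
gripper_force: 0.0
```

Request:
{"api": "arm_command", "payload": {"targets": [[[0, 0, 0, 0, 0, 0], [0, 0, 0, 0, 0, 0], [0, 0, 0, 0, 0, 0]]]}}

```text
clock: 2.72
position: [0.5386, -0.0322, 0.1881]
ee_rot: [2.367, 2.065, 0.001]
force: [-0.1, 0.7, 3.7]
width: 0.15
gripper_force: 20.0
```

Request:
{"api": "arm_command", "payload": {"targets": [[[0.015, 0, 0, 0, 0, 0], [0.02, 0, 0, 0, 0, 0], [0.02, 0, 0, 0, 0, 0], [0.02, 0, 0, 0, 0, 0], [0.02, 0, 0, 0, 0, 0], [0.01, 0, 0, 0, 0, 0], [0.006, 0, 0, 0, 0, 0], [0.004, 0, 0, 0, 0, 0]]]}}

```text
clock: 3.72
position: [0.5535, 0.078, 0.188]
ee_rot: [2.367, 2.06, -0.007]
force: [-5.1, -23.5, 12.3]
width: 0.149
gripper_force: 20.0
```

Request:
{"api": "arm_command", "payload": {"targets": [[[0, 0, 0, 0, 0, 0], [0, 0, 0, 0, 0, 0]]], "jaw": 0.06}}

```text
clock: 3.98
position: [0.5536, 0.083, 0.1874]
ee_rot: [-2.365, -2.066, 0.0]
force: [0.2, -0.2, 0.7]
width: 0.32
gripper_force: 0.0
```

Request:
{"api": "arm_command", "payload": {"targets": [[[0, 0, -0.04, 0, 0, 0], [0, 0, -0.05, 0, 0, 0], [0, 0, 0, 0, 0, 0]]]}}

```text
clock: 4.35
position: [0.5559, 0.0826, 0.2812]
ee_rot: [2.365, 2.065, 0.01]
force: [-0.6, -0.1, -0.6]
width: 0.633
gripper_force: 0.0
```

```bash
python3 - <<'E'
from cell import arm
import cv2,numpy as np
a=[]
for n in("top","side"):
    i=arm.get_image(n); np.savez(f"{n}1.npz",**i)
    p=i["pixels"][:,:,::-1]
    p=p[125:235,200:310] if n=="top" else p[135:255,210:340]
    a.append(cv2.resize(p,(400,400) if n=="top" else (390,400),interpolation=cv2.INTER_CUBIC))
cv2.imwrite("pics/1.png",np.hstack(a))
E
```

```text
(no output)
```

View pics/1.png

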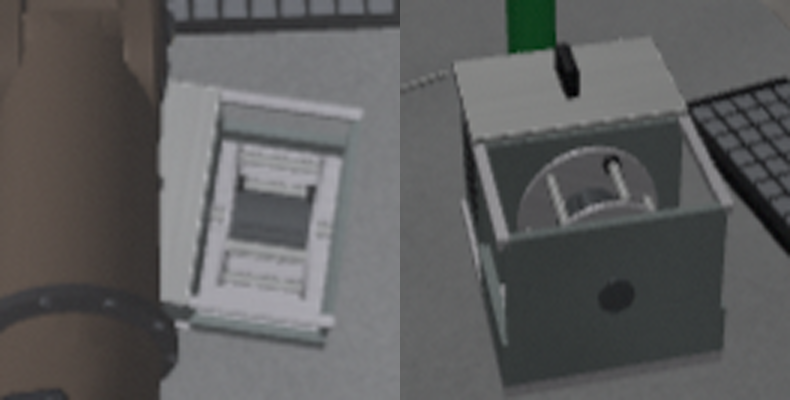

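The cover is fully open over the drive box. The rotor's upper bars stand on both sides of the top, and the collared bar is on the +x side (top image about (266..286,176)). I'll take the bar angles from depth.

```bash
cat >> h.py <<'E'
def bars(i,pr=True):
    P=stand(cloud(i));x,y,z=P[...,0],P[...,1]+.0625,P[...,2]-.088
    r=np.hypot(x,z);a=np.degrees(np.arctan2(x,z))
    m=(abs(y)<.028)&(r>.045)&(r<.068)&(abs(a)<100)
    am=a[m];z6=np.exp(6j*np.radians(am)).mean()
    k=(abs(y)<.05)&(r<.075)&(r>.04)
    col=i["pixels"].astype(int).sum(2)
    dark=k&(abs(abs(y)-.03)<.01)&(col<200)&(r<.064)&(r>.045)
    print("n",m.sum(),"phase mod60",np.degrees(np.angle(z6))/6,"conc",abs(z6),np.histogram(am,np.arange(-100,101,10))[0],"dark a",np.round(np.sort(a[dark])))
    return P,m,a,r
E
python3 - <<'E'
from h import *
from cell import arm
for n in("top1","side1"):
    i=dict(np.load(n+".npz"));print(n);P,m,a,r=bars(i)
    c=(abs(P[...,0])<.08)&(abs(P[...,2]-.164)<.004)
    print("cover y range",np.percentile(P[c][:,1],[1,50,99]) if c.any() else 0)
i=dict(np.load("top1.npz"));P=stand(cloud(i))
for u in range(264,288,3):print(u,[tuple(np.round(P[v,u]*1000).astype(int)[[0,2]]) for v in range(160,212,3)])
s=arm.observe();todo(s,0,-.0625,.25)
E
```

```text
top1
n 194 phase mod60 21.68575151030809 conc 0.8813427955728689 [34  8  0  0  0 10 44  0  0  0  0 28 22  0  0  0  0 37 11  0] dark a [13. 13. 16. 16. 19. 23.]
cover y range [-0.12227844  0.02023734  0.79895303]
side1
n 101 phase mod60 20.020214269201738 conc 0.9433483842622047 [ 0  0  0  0  0 11 36  0  0  0  0 35 11  0  0  0  0  6  2  0] dark a [13. 13. 13. 14. 14. 15. 16. 16. 18. 18. 18. 22. 23. 24. 26. 30.]
cover y range [-0.00322935  0.0529773   2.17405015]
264 [(np.int64(92), np.int64(60)), (np.int64(91), np.int64(26)), (np.int64(83), np.int64(12)), (np.int64(40), np.int64(145)), (np.int64(30), np.int64(145)), (np.int64(17), np.int64(157)), (np.int64(16), np.int64(117)), (np.int64(6), np.int64(117)), (np.int64(-6), np.int64(124)), (np.int64(-13), np.int64(114)), (np.int64(-23), np.int64(111)), (np.int64(-38), np.int64(135)), (np.int64(-26), np.int64(18)), (np.int64(-36), np.int64(14)), (np.int64(-58), np.int64(81)), (np.int64(-57), np.int64(14)), (np.int64(-90), np.int64(158)), (np.int64(-99), np.int64(151))]
267 [(np.int64(96), np.int64(54)), (np.int64(92), np.int64(26)), (np.i
[... 3214 characters left out ...]
p.int64(104)), (np.int64(-58), np.int64(13)), (np.int64(-92), np.int64(162))]
285 [(np.int64(119), np.int64(4)), (np.int64(93), np.int64(58)), (np.int64(92), np.int64(23)), (np.int64(83), np.int64(16)), (np.int64(50), np.int64(103)), (np.int64(62), np.int64(11)), (np.int64(20), np.int64(145)), (np.int64(18), np.int64(111)), (np.int64(7), np.int64(114)), (np.int64(-10), np.int64(149)), (np.int64(-21), np.int64(156)), (np.int64(-29), np.int64(147)), (np.int64(-13), np.int64(11)), (np.int64(-25), np.int64(15)), (np.int64(-35), np.int64(14)), (np.int64(-46), np.int64(16)), (np.int64(-55), np.int64(7)), (np.int64(-90), np.int64(159))]
shift [-0.1322  0.0006  0.0275] turn [ 0.0001 -0.0009  0.0046]
```

Both views put the collared bar at about +20.8°, so bars stand at -39.2°, 20.8° and 80.8°. I'll turn a bar by about 84°, let go, and see where the rotor settles. Then I'll do the same from the other side, and straight down is midway between the two stops. First I grip the -39° bar.

Request:
{"api": "arm_command", "payload": {"targets": [[[-0.05, -0.018, 0, 0, 0, 0], [-0.05, -0.017, 0, 0, 0, 0], [-0.032, 0, 0.02, 0, 0, 0.004], [0, 0, 0.05, 0, 0, 0], [0, 0, 0, 0, 0, 0]]], "jaw": 0.026}}

```text
clock: 5.08
position: [0.4982, -0.044, 0.2043]
ee_rot: [-2.368, -2.057, 0.011]
force: [-0.2, -0.5, 0.4]
width: 0.284
gripper_force: 0.0
```

```bash
python3 -c "
from h import *;from cell import arm
s=arm.observe();print(s['clock'],s['force'],s['width'],stand(s['position']));todo(s,-.0354,-.0625,.1425)"
```

```text
5.075 [-0.19849975 -0.47552494  0.41281045] 0.2839462166469816 [-0.03866426 -0.0633816   0.20429707]
shift [0.001  0.0038 0.0618] turn [-0.0082  0.0017 -0.0009]
```

Request:
{"api": "arm_command", "payload": {"targets": [[[0, 0.002, 0.04, 0, 0, 0], [0, 0, 0.021, 0, 0, 0], [0, 0, 0, 0, 0, 0]]]}}

```text
clock: 5.45
position: [0.5029, -0.0439, 0.1464]
ee_rot: [-2.369, -2.061, 0.003]
force: [0.5, 0.3, 0.4]
width: 0.279
gripper_force: 0.0
```

```bash
python3 -c "
from h import *;from cell import arm
s=arm.observe();print(s['clock'],s['force'],s['width'],stand(s['position']));todo(s,-.0354,-.0625,.1425)
i=arm.get_image('side');bars(i);cv2.imwrite('pics/2.png',cv2.resize(i['pixels'][110:255,200:350,::-1],(600,580),interpolation=cv2.INTER_CUBIC))"
```

```text
5.45 [0.49492843 0.29066816 0.39528537] 0.2793888410085967 [-0.03405778 -0.06266653  0.14637192]
shift [ 0.0002 -0.0013  0.0039] turn [-0.0027  0.0005  0.0006]
n 161 phase mod60 23.987999220846778 conc 0.414285691853198 [ 0  0  0  0  1 11 38 17 28 12  0 35 11  0  0  0  0  8  0  0] dark a [10. 12. 13. 13. 13. 13. 14. 15. 15. 15. 15. 16. 17. 18. 19. 20. 21. 22.
 23. 25. 27. 29.]
```

View pics/2.png

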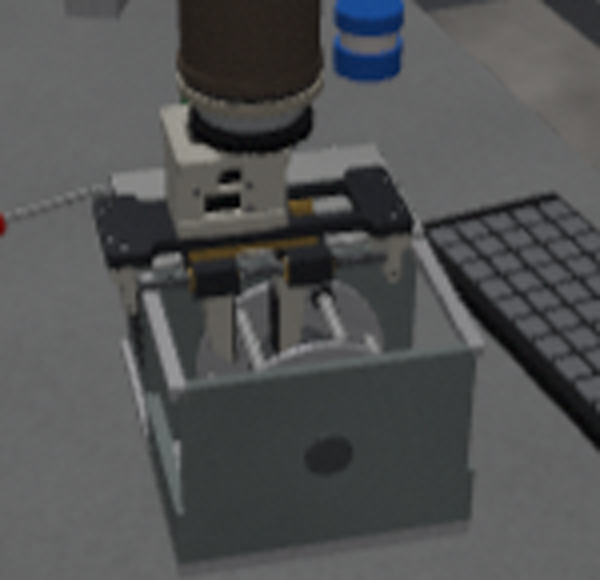

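The -39° bar (picture about (250,335)) stands between the fingers at (222,330) and (290,320), and the body clears the rails. Now I close on it.

Request:
{"api": "arm_command", "payload": {"targets": [[[0, -0.001, 0.003, 0, 0, 0], [0, 0, 0, 0, 0, 0], [0, 0, 0, 0, 0, 0]]], "jaw": 0.0, "newtons": 15}}

```text
clock: 5.88
position: [0.5025, -0.0443, 0.1444]
ee_rot: [-2.371, -2.061, -0.001]
force: [-2.4, 1.9, 5.8]
width: 0.1
gripper_force: 15.0
```

```bash
python3 -c "
from h import *;from cell import arm
s=arm.observe();print(s['clock'],s['force'],s['ft_torque'],s['width'],s['gripper_force'],stand(s['position']))
a=np.radians(np.linspace(-39.2,45,11));print(np.c_[np.diff(56*np.sin(a)),-np.diff(56*np.cos(a))].round(1).tolist())"
```

```text
5.875 [-2.37616225  1.8832292   5.84392887] [0.18160157 0.60373677 0.04604943] 0.09984987274922359 15.00109925866127 [-0.03439169 -0.06312419  0.14437667]
[[6.7, -4.7], [7.4, -3.7], [7.8, -2.6], [8.1, -1.4], [8.2, -0.2], [8.2, 1.0], [7.9, 2.2], [7.5, 3.3], [6.9, 4.4], [6.2, 5.4]]
```

Request:
{"api": "arm_command", "payload": {"targets": [[[0, 0.0067, -0.0047, 0, 0, 0], [0, 0.0074, -0.0037, 0, 0, 0], [0, 0.0078, -0.0026, 0, 0, 0], [0, 0.0081, -0.0014, 0, 0, 0], [0, 0.0082, -0.0002, 0, 0, 0]]]}}

```text
clock: 6.5
position: [0.541, -0.0501, 0.1564]
ee_rot: [2.371, 2.06, 0.0]
force: [-2.9, 0.0, 0.6]
width: 0.104
gripper_force: 15.0
```

Request:
{"api": "arm_command", "payload": {"targets": [[[0, 0.0082, 0.001, 0, 0, 0], [0, 0.0079, 0.0022, 0, 0, 0], [0, 0.0075, 0.0033, 0, 0, 0], [0, 0.0069, 0.0044, 0, 0, 0], [0, 0.0062, 0.0054, 0, 0, 0], [0, 0, 0, 0, 0, 0]]]}}

```text
clock: 7.25
position: [0.5771, -0.0552, 0.1395]
ee_rot: [2.371, 2.06, -0.0]
force: [0.6, -2.0, -1.2]
width: 0.103
gripper_force: 15.0
```

```bash
python3 -c "
from h import *;from cell import arm
s=arm.observe();print(s['clock'],s['force'],s['width'],s['gripper_force'],stand(s['position']))
bars(arm.get_image('side'))"
```

```text
7.25 [ 0.56867114 -2.0039014  -1.17603381] 0.1025551865361952 14.999978989362717 [ 0.04107097 -0.06355033  0.13951497]
n 152 phase mod60 -16.42366786773096 conc 0.49764743491847596 [ 0  0  6 14  0  0  0  0 43  4  0 13 23 12 29  8  0  0  0  0] dark a [-12.   4.   6.   9.  23.]
```

Request:
{"api": "arm_command", "payload": {"targets": [[[0, 0, 0, 0, 0, 0], [0, 0, -0.03, 0, 0, 0], [0, 0, -0.05, 0, 0, 0], [0.06, -0.02, -0.03, 0, 0, 0], [0.06, -0.02, 0, 0, 0, 0]]], "jaw": 0.026}}

```text
clock: 7.92
position: [0.5562, 0.0627, 0.2497]
ee_rot: [2.373, 2.056, 0.008]
force: [0.9, 0.9, -1.2]
width: 0.287
gripper_force: 0.0
```

```bash
python3 -c "
from h import *;from cell import arm
s=arm.observe();print(s['clock'],stand(s['position']))
for n in('top','side'):bars(arm.get_image(n))"
```

```text
7.925 [0.00389693 0.05028972 0.24969284]
n 184 phase mod60 18.033575823446693 conc 0.8906690924795696 [33  0  0  0  0 20 31  0  0  0  0 47  5  0  0  0  9 36  3  0] dark a []
n 105 phase mod60 18.496947248249835 conc 0.9429734701318669 [ 0  0  0  0  0 21 30  0  0  0  0 39  6  0  0  0  0  8  1  0] dark a []
```

Request:
{"api": "arm_command", "payload": {"targets": [[[0, 0, 0, 0, 0, 0], [0, 0, 0, 0, 0, 0], [0, 0, 0, 0, 0, 0], [0, 0, 0, 0, 0, 0], [0, 0, 0, 0, 0, 0]]]}}

```text
clock: 8.65
position: [0.5551, 0.0616, 0.2468]
ee_rot: [-2.372, -2.06, 0.0]
force: [-1.2, 0.1, -0.1]
width: 0.284
gripper_force: 0.0
```

```bash
python3 -c "
from h import *;from cell import arm
for n in('top','side'):bars(arm.get_image(n))"
```

```text
n 196 phase mod60 -24.03000948057731 conc 0.9043032510592962 [ 0 29 21  0  0  0  0 38 13  0  0  0  7 42  2  0  0  0 15 29] dark a []
n 102 phase mod60 -24.5174668297216 conc 0.9390275265998297 [ 0  2  8  0  0  0  0 43  5  0  0  0  2 42  0  0  0  0  0  0] dark a []
```

Request:
{"api": "arm_command", "payload": {"targets": [[[0, 0, 0, 0, 0, 0], [0, 0, 0, 0, 0, 0], [0, 0, 0, 0, 0, 0]]]}}

```text
clock: 9.12
position: [0.555, 0.0621, 0.2468]
ee_rot: [-2.371, -2.061, 0.0]
force: [0.6, -0.7, 0.7]
width: 0.281
gripper_force: 0.0
```

```bash
python3 -c "
from h import *;from cell import arm
for n in('top','side'):bars(arm.get_image(n))"
```

```text
n 178 phase mod60 -20.757771949151582 conc 0.8952975105653806 [ 0 10 39  0  0  0  0 21 30  0  0  0  2 40  8  0  0  0  3 25] dark a []
n 103 phase mod60 -21.892119735085245 conc 0.9410667139573184 [ 0  2 12  0  0  0  0 28 18  0  0  0  0 40  3  0  0  0  0  0] dark a []
```

Request:
{"api": "arm_command", "payload": {"targets": [[[0, 0, 0, 0, 0, 0], [0, 0, 0, 0, 0, 0], [0, 0, 0, 0, 0, 0], [0, 0, 0, 0, 0, 0], [0, 0, 0, 0, 0, 0], [0, 0, 0, 0, 0, 0], [0, 0, 0, 0, 0, 0], [0, 0, 0, 0, 0, 0]]]}}

```text
clock: 10.22
position: [0.555, 0.062, 0.2468]
ee_rot: [-2.372, -2.06, 0.0]
force: [-0.2, 0.4, -0.1]
width: 0.285
gripper_force: 0.0
```

```bash
python3 -c "
from h import *;from cell import arm
a=[]
for n in('top','side'):
    i=arm.get_image(n);bars(i);np.savez(n+'2.npz',**i);p=i['pixels'][:,:,::-1]
    p=p[125:235,200:310] if n=='top' else p[135:255,210:340]
    a.append(cv2.resize(p,(400,400) if n=='top' else (390,400),interpolation=cv2.INTER_CUBIC))
cv2.imwrite('pics/3.png',np.hstack(a))
print(arm.observe()['clock'])"
```

```text
n 177 phase mod60 -19.250792212582017 conc 0.8954701979894953 [ 0  4 44  2  0  0  0 16 34  0  0  0  0 37 16  0  0  0  1 23] dark a []
n 105 phase mod60 -20.60259897311511 conc 0.9379364128976024 [ 0  0 14  0  0  0  0 25 25  0  0  0  0 38  3  0  0  0  0  0] dark a []
10.325
```

View pics/3.png

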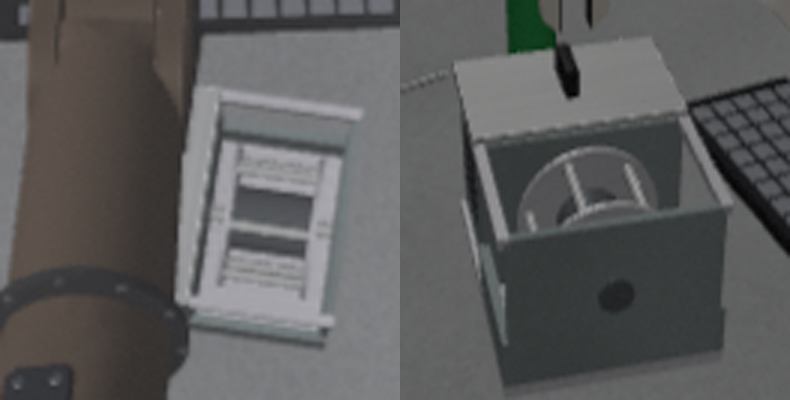

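The index bar has gone round to about 160°, so the rotor sank in the + direction. Bars are now at 40° and -20°, and the pit is clear. Next I grip the -20° bar and carry on to about +48°.

```bash
python3 -c "
from h import *;from cell import arm
bars(arm.get_image('top'));bars(arm.get_image('side'));s=arm.observe();print(s['clock'],stand(s['position']));todo(s,-.0188,-.0625,.1517)
a=np.radians(np.linspace(-19.6,49,10));print(np.c_[np.diff(56*np.sin(a)),-np.diff(56*np.cos(a))].round(1).tolist())"
```

```text
n 178 phase mod60 -19.346492336209213 conc 0.8846483391470196 [ 0  8 38  4  0  0  0 15 37  0  0  0  0 42 11  0  0  0  2 21] dark a []
n 105 phase mod60 -20.709613505936108 conc 0.9385208019702544 [ 0  0 14  0  0  0  0 24 25  0  0  0  0 39  3  0  0  0  0  0] dark a []
10.425 [0.00285363 0.04947949 0.24679936]
shift [-0.112  -0.0216  0.0951] turn [-0.     -0.     -0.0005]
[[7.2, -2.0], [7.4, -1.1], [7.4, -0.1], [7.4, 0.9], [7.2, 1.9], [6.9, 2.8], [6.5, 3.7], [5.9, 4.5], [5.2, 5.3]]
```

Request:
{"api": "arm_command", "payload": {"targets": [[[-0.056, -0.011, 0, 0, 0, 0], [-0.056, -0.0105, 0, 0, 0, 0], [0, 0, 0.05, 0, 0, 0], [0, 0, 0.045, 0, 0, 0], [0, 0, 0, 0, 0, 0], [0, 0, 0, 0, 0, 0]]]}}

```text
clock: 11.18
position: [0.519, -0.0461, 0.1532]
ee_rot: [2.371, 2.06, 0.001]
force: [0.7, 0.9, 0.3]
width: 0.281
gripper_force: 0.0
```

Request:
{"api": "arm_command", "payload": {"targets": [[[0, 0, 0, 0, 0, 0], [0, 0, 0, 0, 0, 0], [0, 0, 0, 0, 0, 0], [0, 0, 0, 0, 0, 0]]], "jaw": 0.0}}

```text
clock: 11.68
position: [0.5188, -0.0458, 0.1529]
ee_rot: [2.371, 2.06, 0.003]
force: [-1.2, 0.8, 7.8]
width: 0.098
gripper_force: 15.0
```

```bash
python3 -c "
from h import *;from cell import arm
s=arm.observe();print(s['clock'],s['force'],s['width'],s['gripper_force'],stand(s['position']))"
```

```text
11.675 [-1.21682952  0.80507652  7.81098588] 0.0984550924323065 15.000516772270203 [-0.01803193 -0.06227454  0.15287509]
```

Request:
{"api": "arm_command", "payload": {"targets": [[[0, 0.0072, -0.002, 0, 0, 0], [0, 0.0074, -0.0011, 0, 0, 0], [0, 0.0074, -0.0001, 0, 0, 0], [0, 0.0074, 0.0009, 0, 0, 0], [0, 0.0072, 0.0019, 0, 0, 0], [0, 0.0069, 0.0028, 0, 0, 0], [0, 0.0065, 0.0037, 0, 0, 0], [0, 0.0059, 0.0045, 0, 0, 0], [0, 0.0052, 0.0053, 0, 0, 0], [0, 0, 0, 0, 0, 0]]]}}

```text
clock: 12.92
position: [0.5789, -0.0546, 0.1354]
ee_rot: [2.371, 2.06, -0.0]
force: [-1.6, -0.6, -0.7]
width: 0.104
gripper_force: 15.0
```

```bash
python3 -c "
from h import *;from cell import arm
s=arm.observe();print(s['clock'],s['force'],s['width'],stand(s['position']));bars(arm.get_image('side'))"
```

```text
12.925 [-1.64220068 -0.57725746 -0.69037871] 0.10358142689417123 [ 0.04276603 -0.06268128  0.13538139]
n 155 phase mod60 -13.65080533400591 conc 0.5101727700404622 [ 0  0  4 20  0  0  0  0 32 15  0  6 25 15 26 12  0  0  0  0] dark a [ 9. 59. 60. 62. 64.]
```

Request:
{"api": "arm_command", "payload": {"targets": [[[0, 0, 0, 0, 0, 0], [0, 0, -0.03, 0, 0, 0], [0, 0, -0.05, 0, 0, 0], [0.06, -0.02, -0.03, 0, 0, 0], [0.06, -0.02, 0, 0, 0, 0]]], "jaw": 0.026}}

```text
clock: 13.6
position: [0.5589, 0.0632, 0.2457]
ee_rot: [2.372, 2.055, 0.009]
force: [0.2, 0.8, -0.3]
width: 0.284
gripper_force: 0.0
```

```bash
python3 -c "
from h import *;from cell import arm
s=arm.observe();print(s['clock'],stand(s['position']))
for n in('top','side'):bars(arm.get_image(n))"
```

```text
13.6 [0.00652371 0.05120038 0.24574173]
n 164 phase mod60 -17.425891282977922 conc 0.8967125316935807 [ 0  5 36  8  0  0  0  9 43  0  0  0  0 29 23  0  0  0  0 11] dark a [-137. -134. -132.]
n 107 phase mod60 -19.008898758858013 conc 0.9383952413829018 [ 0  0 18  0  0  0  0 17 32  0  0  0  0 30 10  0  0  0  0  0] dark a []
```

Request:
{"api": "arm_command", "payload": {"targets": [[[0, 0, 0, 0, 0, 0], [0, 0, 0, 0, 0, 0], [0, 0, 0, 0, 0, 0], [0, 0, 0, 0, 0, 0], [0, 0, 0, 0, 0, 0]]]}}

```text
clock: 14.32
position: [0.5572, 0.0622, 0.2427]
ee_rot: [2.372, 2.06, -0.0]
force: [-0.3, 0.7, -0.1]
width: 0.283
gripper_force: 0.0
```

```bash
python3 -c "
from h import *;from cell import arm
for n in('top','side'):bars(arm.get_image(n))"
```

```text
n 180 phase mod60 -19.651420944826537 conc 0.8852478134842371 [ 0  5 43  2  0  0  0 17 35  0  0  0  0 42 10  0  0  0  5 21] dark a [-143. -139. -133.]
n 105 phase mod60 -21.116922454493967 conc 0.9393334045538446 [ 0  1 13  0  0  0  0 27 22  0  0  0  0 38  4  0  0  0  0  0] dark a []
```

Request:
{"api": "arm_command", "payload": {"targets": [[[0, 0, 0, 0, 0, 0], [0, 0, 0, 0, 0, 0], [0, 0, 0, 0, 0, 0], [0, 0, 0, 0, 0, 0], [0, 0, 0, 0, 0, 0], [0, 0, 0, 0, 0, 0], [0, 0, 0, 0, 0, 0], [0, 0, 0, 0, 0, 0]]]}}

```text
clock: 15.42
position: [0.5571, 0.0626, 0.2427]
ee_rot: [2.371, 2.061, 0.0]
force: [-0.1, -0.0, -0.4]
width: 0.282
gripper_force: 0.0
```

```bash
python3 -c "
from h import *;from cell import arm
for n in('top','side'):bars(arm.get_image(n))"
```

```text
n 180 phase mod60 -20.009879761925163 conc 0.8943525874257058 [ 0  4 44  2  0  0  0 18 33  0  0  0  0 46  6  0  0  0  2 25] dark a [-139. -138. -133.]
n 105 phase mod60 -21.302006103442 conc 0.9352636677044653 [ 0  1 15  0  0  0  0 26 20  0  0  0  0 39  4  0  0  0  0  0] dark a []
```

The two stops are at joint 160.0° (reached turning +) and 219.4° (reached turning -), so straight down is at joint about 189.7°. That fits the start, where the heavy side sat 11° off straight up. The bars are now at 39.4° and -20.6°, so I grip the 39.4° bar and turn it back 29.7° to 9.7°.

```bash
python3 -c "
from h import *;from cell import arm
s=arm.observe();print(s['clock'],stand(s['position']));todo(s,.0362,-.0625,.1423)
a=np.radians(np.linspace(39.4,9.7,7));print(np.c_[np.diff(56*np.sin(a)),-np.diff(56*np.cos(a))].round(1).tolist())"
```

```text
15.525 [0.00483584 0.05032857 0.24270687]
shift [-0.1128  0.0314  0.1004] turn [-0.     -0.     -0.0006]
[[-3.9, -2.9], [-4.1, -2.6], [-4.3, -2.2], [-4.5, -1.8], [-4.6, -1.4], [-4.7, -1.0]]
```

Request:
{"api": "arm_command", "payload": {"targets": [[[-0.056, 0.016, 0, 0, 0, 0], [-0.057, 0.0155, 0, 0, 0, 0], [0, 0, 0.05, 0, 0, 0], [0, 0, 0.05, 0, 0, 0], [0, 0, 0, 0, 0, 0], [0, 0, 0, 0, 0, 0]]]}}

```text
clock: 16.27
position: [0.5735, -0.0539, 0.1443]
ee_rot: [2.371, 2.06, 0.002]
force: [-0.3, 0.7, -0.1]
width: 0.282
gripper_force: 0.0
```

Request:
{"api": "arm_command", "payload": {"targets": [[[0, 0, 0, 0, 0, 0], [0, 0, 0, 0, 0, 0], [0, 0, 0, 0, 0, 0], [0, 0, 0, 0, 0, 0]]], "jaw": 0.0}}

```text
clock: 16.77
position: [0.5732, -0.0536, 0.1434]
ee_rot: [2.37, 2.06, 0.002]
force: [1.3, 1.0, 3.4]
width: 0.103
gripper_force: 15.0
```

```bash
python3 -c "
from h import *;from cell import arm
s=arm.observe();print(s['clock'],s['force'],s['width'],s['gripper_force'],stand(s['position']))"
```

```text
16.775 [1.31885616 1.03248151 3.39047748] 0.10271604672638578 15.000165402889252 [ 0.03699745 -0.06242706  0.14341279]
```

Request:
{"api": "arm_command", "payload": {"targets": [[[0, -0.0039, -0.0029, 0, 0, 0], [0, -0.0041, -0.0026, 0, 0, 0], [0, -0.0043, -0.0022, 0, 0, 0], [0, -0.0045, -0.0018, 0, 0, 0], [0, -0.0046, -0.0014, 0, 0, 0], [0, -0.0047, -0.001, 0, 0, 0], [0, 0, 0, 0, 0, 0], [0, 0, 0, 0, 0, 0], [0, 0, 0, 0, 0, 0]]]}}

```text
clock: 17.9
position: [0.5478, -0.0501, 0.1558]
ee_rot: [2.37, 2.059, 0.004]
force: [2.6, 1.4, 8.7]
width: 0.097
gripper_force: 15.0
```

```bash
python3 -c "
from h import *;from cell import arm
s=arm.observe();print(s['clock'],s['force'],s['width'],s['gripper_force'],stand(s['position']))
a=[]
for n in('top','side'):
    i=arm.get_image(n);P,m,A,r=bars(i);k=m&(abs(A)>35)
    for lo in(-70,35,60):
        q=m&(A>lo)&(A<lo+30);print(lo,q.sum(),A[q].mean() if q.any() else 0)
    p=i['pixels'][:,:,::-1];p=p[125:235,200:310] if n=='top' else p[110:255,200:350]
    a.append(cv2.resize(p,(395,400),interpolation=cv2.INTER_CUBIC))
cv2.imwrite('pics/4.png',np.hstack(a))"
```

```text
17.9 [2.62212519 1.37674043 8.67612645] 0.0970811867676635 15.004660785198212 [ 0.01126721 -0.06255519  0.15579115]
n 0 phase mod60 nan conc nan [0 0 0 0 0 0 0 0 0 0 0 0 0 0 0 0 0 0 0 0] dark a []
-70 0 0
35 0 0
60 0 0
n 147 phase mod60 10.214027690044276 conc 0.7558098436141136 [ 0  0  0  0  7 37  0  0  0 16 28 32  9  0  0  0 16  2  0  0] dark a [14. 16. 17. 18.]
-70 44 -46.90851811578798
35 3 64.4561362912804
60 18 67.13548442211292h.py:23: RuntimeWarning: Mean of empty slice.
  am=a[m];z6=np.exp(6j*np.radians(am)).mean()
  ret = ret.dtype.type(ret / rcount)
```

View pics/4.png

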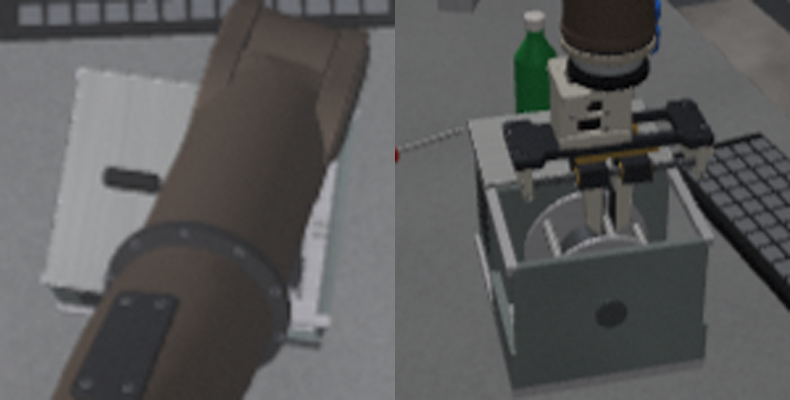

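```bash
python3 -c "
from h import *;from cell import arm
for n in('side1','side2'):
    P,m,A,r=bars(dict(np.load(n+'.npz')))
    for lo in(-100,-60,0,30,60):
        q=m&(A>lo)&(A<lo+40);print(lo,q.sum(),A[q].mean() if q.any() else 0)
s=arm.observe();print(s['force'],s['ft_torque'],stand(s['position']))"
```

```text
n 101 phase mod60 20.020214269201738 conc 0.9433483842622047 [ 0  0  0  0  0 11 36  0  0  0  0 35 11  0  0  0  0  6  2  0] dark a [13. 13. 13. 14. 14. 15. 16. 16. 18. 18. 18. 22. 23. 24. 26. 30.]
-100 0 0
-60 47 -37.850106439334525
0 46 18.277550631536233
30 0 0
60 8 77.69373931165705
n 105 phase mod60 -20.60259897311511 conc 0.9379364128976024 [ 0  0 14  0  0  0  0 25 25  0  0  0  0 38  3  0  0  0  0  0] dark a []
-100 14 -75.41596493505162
-60 25 -22.451407945784766
0 38 36.63218951463221
30 41 36.97025542532645
60 0 0
[1.92382207 0.82333379 8.88484908] [ 0.06274144 -0.46795479  0.02239072] [ 0.01129685 -0.06256888  0.15580717]
```

Request:
{"api": "arm_command", "payload": {"targets": [[[0, -0.0007, -0.0001, 0, 0, 0], [0, 0, 0, 0, 0, 0], [0, 0, 0, 0, 0, 0], [0, 0, 0, 0, 0, 0], [0, 0, 0, 0, 0, 0]]]}}

```text
clock: 18.62
position: [0.5474, -0.0501, 0.1559]
ee_rot: [2.37, 2.059, 0.004]
force: [3.6, 0.0, 6.8]
width: 0.1
gripper_force: 15.0
```

```bash
python3 -c "
from h import *;from cell import arm
P,m,A,r=bars(arm.get_image('side'))
for lo in(-70,60):
    q=m&(A>lo)&(A<lo+30);print(lo,A[q].mean())
s=arm.observe();print(s['clock'],s['force'],s['width'],s['gripper_force'],np.abs(s['dq']).max(),stand(s['position']))"
```

```text
n 146 phase mod60 9.846838554196045 conc 0.7330126657438482 [ 0  0  0  0  8 37  0  0  1 18 28 27 10  0  0  0 17  0  0  0] dark a [18.]
-70 -47.14425101360821
60 66.67401073821821
18.675 [3.96774094 1.22060688 6.49430805] 0.10272936463727982 15.004487782716751 0.001543265504769346 [ 0.01088424 -0.06254527  0.15588384]
```

```bash
python3 -c "
from cell import arm
print(arm.sign_off())"
```

```text
the job is handed in; nothing more can be done
None
```

The cover is fully open, and the rotor is held still by a gripped bar with its heavy side straight down, to within about 1° by my measurements; the job was handed in at about 18.7 s.

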